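# Hang the keyhole fence plate on the sloped stand and lock it with its pin

## Robot

A 7-joint arm with a two-finger parallel gripper is mounted at the origin on a cart in front of the work surface, level with it; the furniture and walls round the work are solid. World frame = base frame: x ahead of the robot, y to its left, z up, the work surface at z = 0. Lengths are in m, angles in rad, forces in N, time in s.
With the tool pointing down it reaches from about 0.35 to 0.9 m from the base axis. Payload 8.1 kg.
Tool frame: the origin (TCP) lies at the very end of the fingers, on their centre line; the grasp point (between the pads) lies 19 mm behind it (arm.tcp_to_grasp is the z of the grasp point in the tool frame, in m); z points along the fingers, y is the line along which they close (so a half turn about z gives the same grasp; the last joint's range is limited). The gripper opens to 92 mm and grips with 3 to 60 N. Pads are 19 mm wide; open, the fingers measure 130 mm over their backs; the gripper's body (75 mm by 190 mm) begins 47 mm behind the grasp point.
Start: joints at [-0.103, 0.434, 0.025, 1.573, -0.012, 1.134, -0.075], TCP at [0.625, -0, 0.227] pointing down, gripper open.
Joint ranges: [-2.62, 2.62], [-0.44, 2.09], [-1.27, 1.32], [0.08, 2.57], [-1.32, 4.46], [0.12, 2], [-2.74, 2.74]. Speed limits (rad/s): [2.22, 2.22, 3.01, 3.01, 3.14, 3.14, 3.14].

## Interface

Orientations are given as a rotation vector (axis times angle).
In Python, from cell import readout, vision, sign_off, arm gives the robot as it stands. The module is installed in compiled form; this text tells all that it offers.
- The arm moves only by the shell command python3 -m creep 'ROWS' [FORCE]. ROWS is JSON, a list of rows, each a list of 5 numbers: the shift along the tool's x, y, z in units of 4 cm (1.0 is 4 cm), then the turn about the tool's z in units of 4 degrees (1.0 is 4 degrees), then the opening, from 0 (shut) to 1 (fully open). A call has 1 to 12 rows; each row shifts and turns the commanded pose from where the row before left it, along the tool's axes as they then stand; what a row does not reach is not made up. A row lasts 1/8 s, in which the tool goes at most 62.5 mm and 10.7 degrees, less where a joint would pass 70% of its speed; a pose out of reach is approached as far as the arm can. A call with a number of a shift or a turn outside -1 to 1 is refused whole. A call with a gripper value outside its range is refused whole. The fingers move at their own pace and stop on an object; FORCE is the grip in N (left out, the last holds). Time passes only in rows, so rows that do not move let the fingers close. It gives the time, the measured TCP pose, the force, the opening and the grip force at its end, in the units of the state.
- readout.observe(): the state, without advancing time (a new reading comes with each control period).
- vision.get_image(name): name is "scene" or "side" or "wrist"; returns a dict with "pixels" (400x640x3 uint8, blue, green, red), "z_map" (400x640 float32, m along the optical axis (not along the pixel's ray), 0 where there is no reading), "camera_matrix" (3x3 intrinsics, pixels), "position" and "rotation" of the camera in the world. Camera axes: x right, y up, looking along -z (the intrinsics and any distortion apply to the point x, -y, -z); pixel columns grow to the right and rows downward; lengths in m; the calibration is good to about 2 mm. A picture is of the moment at which its call begins.
- sign_off(): hands the job in; it is judged then, once.
The state is a dict: "clock": time; "joints": joint angles; "dq": joint speeds; "joint_efforts": joint torques, N m; "position": TCP position; "ee_rot": TCP orientation; "force": force on the tool from outside, world axes, zero at the start; "ft_torque": the same for the moment, N m; "width": opening from 0.0 (shut) to 1.0 (fully open); "gripper_force": force on a finger pad.
Only numpy, scipy, OpenCV 4.12 (cv2) and the standard library are available. Lean on these libraries where they do the work, as an engineer would, in place of code of your own. Each camera call takes 0.05 s, during which the arm holds its last target. There are 200 camera calls.

## Task

Fit the fence plate to the sloped board: put its keyhole over the headed stud and slide it down the slope until it stops. Then take the locking pin from its block and push it through the plate's eye and the board until its collar is down on the plate. Let go of both and leave the other things on the bench where they are.

Things in the scene. Friction and masses are not known exactly. Their poses are not given: they have to be found in the camera images.
- board: Plywood board 138x100x14 fixed on a low stand, sloping 25 degrees. Origin: on its top face at the axis of its stud, 75 above the table; x up the slope (roughly away from the robot), y across, z square out of the face. Board spans x -100 to +38, y -50 to +50. Sizes here are in mm.
- stud_top (a point): Middle of the top of the steel headed stud, 12 mm above the board's face at board x = y = 0. The stud is square to the face: shank 6 mm across, round head 13 mm across and 4 mm thick, its underside 8 mm above the face.
- board_hole (a point): Mouth of the 10 mm round hole right through the 14 mm board, square to its face, 18 mm up the slope from the stud (board x = +18, y = 0 mm). Below the board is free space.
- plate: Loose bare-metal fence plate with a keyhole, about 200 g, 124 (x) x 60 (y) x 5 mm, lying flat on the table. Origin: middle of its underside; x along its length, z up. Hung on the board its axes lie along the board's; fully down its origin is at board x = -32 mm.
- plate_fence (a point): Grip point on the plate's fence, at plate (-20, 0, 26) mm. The fence is an upright rib on the centre line, 10 mm thick (y), x from -50 to -4 mm, rising to 39 mm above the underside.
- plate_entry (a point): Centre of the keyhole's round entry, 18 mm across, at plate (10, 0, 0) mm. From it a slot 8.5 mm wide runs toward plate +x; slid 22 mm down the slope from here, the stud stops at the slot's blind end (stud axis then at plate x = +32 mm).
- plate_eye (a point): Centre of the plate's 10 mm round eye, at its upper face: plate (50, 0, 5) mm. With the plate fully down it lies over the board's hole.
- pin_block: Wooden block 60 x 60 x 32 mm, fixed to the table, with a 10 mm hole 28 mm deep in the middle of its top in which the pin stands upright at the start. Origin: middle of its underside, z up.
- pin: Loose steel locking pin, about 70 g. Origin: on its axis at the underside of its collar; z from tip to handle. Shank 8 mm across, 24 mm long, its end chamfered by 2 mm; collar 16 mm across, 4 mm thick; neck 10 mm. Fully home the collar rests on the plate and the tip is 19 mm below the board's face.
- pin_handle (a point): Middle of the pin's dark flat-sided handle, at pin (0, 0, 27) mm: 12 mm (x) by 26 mm (y), from 14 to 40 mm above the collar's underside.
- pin_tip (a point): The end of the pin's shank, 24 mm below the collar's underside on the axis.
- rock_cast1: Bystander: speckled plaster casting, 54x80x36 mm; origin at the middle of its underside.
- duct_tape: Bystander: black roll of tape lying flat, 59x57x19 mm; origin at the middle of its underside.
- pencil: Bystander: yellow pencil, 8x191x8 mm; origin at the middle of its underside.
- screwdriver: Bystander: screwdriver lying flat, 27x198x28 mm; origin at the middle of its underside.
- paint_pot1: Bystander: small paint pot, 61x50x55 mm; origin at the middle of its underside.

How it is judged:
By the outcome, as a careful person would: the job done as asked, in the order asked, and still so for the second after the job is handed in, with the robot touching nothing.
It also fails if it takes over 58 s, if anything falls off the work surface, if the arm or the gripper's body presses on something with over 40 N, if the wrist force passes 120 N, or if a joint passes its speed limit or range.

## Working session

There is one attempt and no reset: what is moved stays moved. The work goes in short steps, Python scripts to look and compute and a shell command to move; the robot and the scene stay as the last step left them, time stands still between calls to the robot, and variables do not carry over. Pictures are saved under pics/ and viewed, at most 10 in all, crops included, and the job is handed in when it is done.

```bash
mkdir -p pics; cat > h.py <<'E'
import numpy as np, cv2
from cell import readout, vision, arm
from scipy.spatial.transform import Rotation as R
def grab(n,save=None):
    d=vision.get_image(n)
    if save: cv2.imwrite('pics/'+save,d['pixels'])
    np.savez(''+n+'.npz',**{k:np.array(v) for k,v in d.items()})
    return d
def rot(d):
    r=np.array(d['rotation'],float)
    return r if r.shape==(3,3) else R.from_rotvec(r).as_matrix()
def ray(d,u,v):
    K=np.array(d['camera_matrix']); 
    c=np.array([(u-K[0,2])/K[0,0],-(v-K[1,2])/K[1,1],-1.0])
    return np.array(d['position']),rot(d)@c
def onz(d,u,v,z):
    p,r=ray(d,u,v); return p+r*(z-p[2])/r[2]
def cloud(d):
    K=np.array(d['camera_matrix']);Z=d['z_map'];v,u=np.mgrid[:400,:640]
    c=np.stack([(u-K[0,2])/K[0,0]*Z,-(v-K[1,2])/K[1,1]*Z,-Z],-1)
    P=c@rot(d).T+np.array(d['position']); P[Z<=0]=np.nan
    return P
E
python3 - <<'E'
from h import *
for n in('scene','side','wrist'):
    d=grab(n,n+'0.png'); print(n,{k:d[k] for k in d if k not in('pixels','z_map')}, (d['z_map']>0).mean())
print(readout.observe(),arm.tcp_to_grasp,[x for x in dir(arm) if x[0]!='_'])
E
```

```text
scene {'camera_matrix': array([[468.60238485,   0.        , 312.7824781 ],
       [  0.        , 468.60238485, 206.11130788],
       [  0.        ,   0.        ,   1.        ]]), 'position': array([-0.35212601, -0.73391966,  0.64925464]), 'rotation': array([ 1.03981409, -0.46611187, -0.77021652])} 0.9502265625
side {'camera_matrix': array([[416.63670898,   0.        , 319.65286404],
       [  0.        , 416.63670898, 206.5611307 ],
       [  0.        ,   0.        ,   1.        ]]), 'position': array([0.18559463, 0.74642635, 0.61602487]), 'rotation': array([ 0.25578582, -1.24763329, -2.42473869])} 0.9956484375
wrist {'camera_matrix': array([[359.25462629,   0.        , 316.25373385],
       [  0.        , 359.25462629, 192.50892732],
       [  0.        ,   0.        ,   1.        ]]), 'position': array([0.62418862, 0.0725411 , 0.38503756]), 'rotation': array([-0.27250157,  0.00253633,  0.00084084])} 0.99608203125
{'clock': 0.15, 'joints': array([-0.10261639,  0.43503787,  0.02495321,  1.57388709, -0.01160601,
        1.13399744, -0.07506015]), 'dq': array([-6.37941766e-04, -2.85481320e-03, -1.37843660e-03, -4.00556884e-03,
        1.08982488e-03, -5.09827321e-05, -1.50994649e-03]), 'joint_efforts': array([ 9.13879558e-04, -6.68263149e+01,  9.85680185e-01, -3.14695251e+01,
       -6.03506877e-02,  3.94195947e-02,  8.07748006e-05]), 'position': array([ 6.24610447e-01, -2.27609676e-05,  2.26140960e-01]), 'ee_rot': array([-2.22089314e+00, -2.22090208e+00,  1.41586345e-03]), 'force': array([-0.3146524 , -0.27808614, -1.09120066]), 'ft_torque': array([0.00203782, 0.09440917, 0.04192581]), 'gripper_force': 0.0, 'width': 0.9991393653220263} -0.0188 ['PlanningError', 'tcp_to_grasp']
```

View pics/scene0.png

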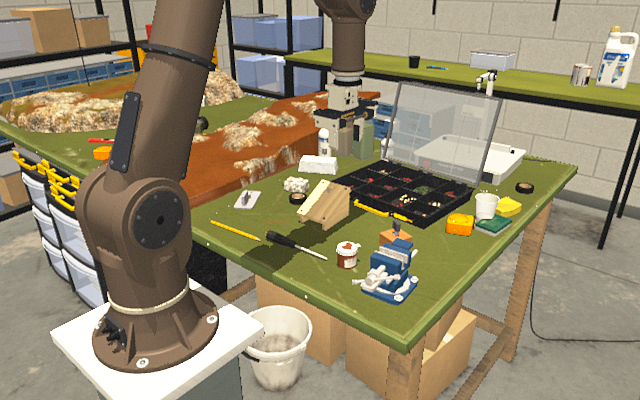

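View pics/side0.png

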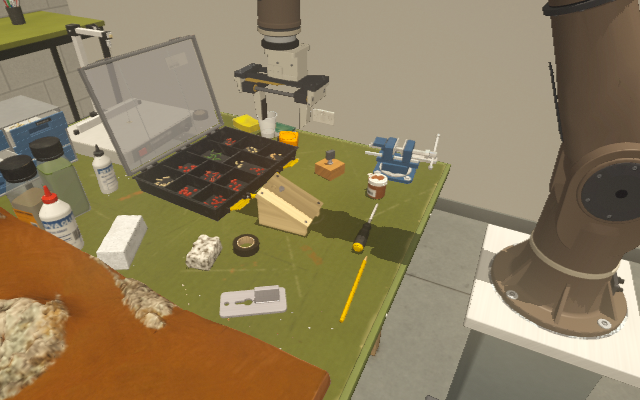

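The scene view shows the board at about (322,205) and the pin block at (396,240). The side view shows the plate at (253,301), the board at (290,205), the block at (330,168), the tape at (246,245) and the casting at (204,252).

View pics/wrist0.png

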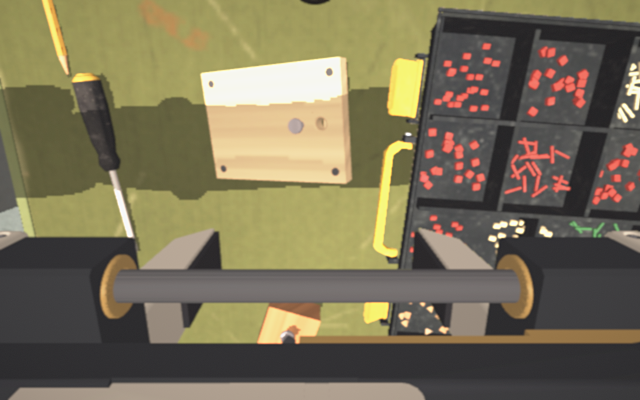

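```bash
python3 - <<'E'
from h import *
a=cv2.imread('pics/side0.png')
c1=cv2.resize(a[275:330,205:305],None,fx=4,fy=4,interpolation=cv2.INTER_CUBIC)
c2=cv2.resize(a[140:240,245:355],None,fx=4,fy=4,interpolation=cv2.INTER_CUBIC)
o=np.zeros((400,840,3),np.uint8); o[:220,:400]=c1; o[:,400:840]=c2
cv2.imwrite('pics/c.png',cv2.resize(o,(798,380)))
for n,pts in {'side':[(253,301),(290,205),(330,168),(331,156)],'scene':[(246,199),(318,195),(396,240),(396,228)]}.items():
    d=np.load(n+'.npz'); P=cloud(d)
    for u,v in pts: print(n,u,v,P[v,u].round(4))
E
```

```text
side 253 301 [0.5193 0.3104 0.0051]
side 290 205 [0.5726 0.0647 0.0554]
side 330 168 [ 0.5765 -0.171   0.0295]
side 331 156 [ 0.5841 -0.1925  0.0546]
scene 246 199 [0.5036 0.2903 0.0178]
scene 318 195 [0.5929 0.0713 0.0653]
scene 396 240 [ 0.4784 -0.2631  0.0922]
scene 396 228 [ 0.5797 -0.2028  0.059 ]
```

View pics/c.png

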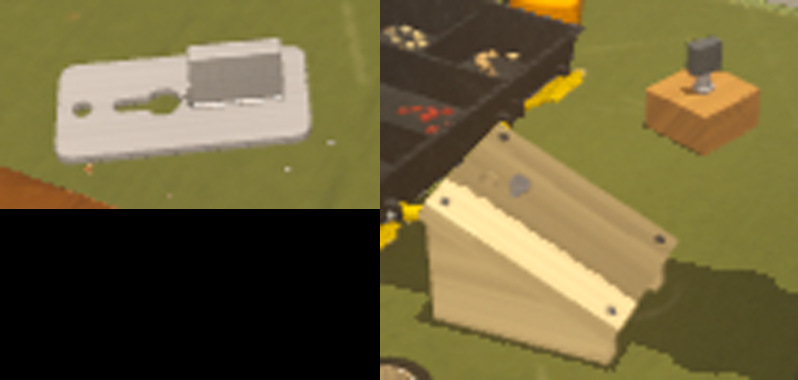

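The wrist view shows the board with corners at about (201,72), (346,58), (351,183) and (216,178). The stud head is at (296,126), the hole at (322,123), and the pin block at (290,325). The crops show the plate with its eye towards world +x, and the handle's broad side facing the side camera.

```bash
cat >> h.py <<'E'
def plane(P):
    c=P.mean(0); w=np.linalg.svd(P-c)[2][2]; w=w*np.sign(w[2]); return c,w
def hit(d,u,v,c,n,off=0):
    p,r=ray(d,u,v); return p+r*((c+n*off-p)@n)/(r@n)
E
python3 - <<'E'
from h import *
d=np.load('wrist.npz');P=cloud(d);px=d['pixels']
g=cv2.cvtColor(px,cv2.COLOR_BGR2GRAY)
m=np.zeros((400,640),np.uint8); cv2.fillPoly(m,[np.array([(210,82),(340,70),(344,172),(222,168)])],1)
m[105:145,275:335]=0
Q=P[m>0];Q=Q[np.isfinite(Q[:,0])]
c,n=plane(Q); print('plane',c,n,'tilt',np.degrees(np.arccos(n[2])),'rms',((Q-c)@n).std())
hsv=cv2.cvtColor(px,cv2.COLOR_BGR2HSV)
sub=(hsv[100:150,270:340,1]<50).astype(np.uint8)
k,l,s,ce=cv2.connectedComponentsWithStats(sub); print(s[1:],ce[1:]+[270,100])
sub=(g[100:150,308:340]<130).astype(np.uint8)
k,l,s,ce=cv2.connectedComponentsWithStats(sub); print(s[1:],ce[1:]+[308,100])
for u,v in[(296,126)]: print(P[v,u])
st=hit(d,296,126,c,n,.012);h=hit(d,321.5,123.5,c,n)
o=st-n*.012;print('stud top',st,'origin',o,'hole',h,h-o,np.linalg.norm(h-o))
for q in[(201,72),(346,58),(351,183),(216,178)]: print(hit(d,*q,c,n))
# scene/side: block top, plate, pin
for nm in('side','scene'):
    d=np.load(nm+'.npz');P=cloud(d)
    Q=P.reshape(-1,3); mm=(abs(Q[:,0]-.58)<.07)&(abs(Q[:,1]+.2)<.07)&(Q[:,2]>.036)&(Q[:,2]<.08)
    t=Q[mm&(Q[:,2]>.045)]; print(nm,'pin pts',len(t),t.mean(0),t.min(0),t.max(0))
    mm=(abs(Q[:,0]-.515)<.1)&(abs(Q[:,1]-.3)<.08)&(Q[:,2]>.012)&(Q[:,2]<.05)
    t=Q[mm]; print('fence',len(t),t.mean(0),t.min(0),t.max(0))
d=np.load('side.npz')
hsv=cv2.cvtColor(d['pixels'],cv2.COLOR_BGR2HSV); sub=((hsv[...,1]<60)&(hsv[...,2]>110)).astype(np.uint8); sub[:,:205]=0;sub[:,305:]=0;sub[:275]=0;sub[330:]=0
k,l,s,ce=cv2.connectedComponentsWithStats(sub);print(s[1:],ce[1:])
for q in[(225.5,302.3),(246,300.5)]: print('eye/entry',onz(d,*q,.004))
E
```

```text
plane [0.58532528 0.04671167 0.06449242] [-0.42062298 -0.03183245  0.9066769 ] tilt 24.94991074987738 rms 0.0006259690891517134
[[  0   0  44   3  95]
 [ 19  19  14  14 158]] [[287.92631579 100.75789474]
 [295.18987342 125.56962025]]
[[14 21  1  2  2]] [[322.  121.5]]
[0.60682029 0.04578412 0.0868244 ]
stud top [0.60687088 0.04586206 0.08769311] origin [0.61191836 0.04624405 0.07681298] hole [0.62774187 0.04760053 0.08420141] [0.01582351 0.00135648 0.00738842] 0.017516059520740826
[0.51626041 0.09047325 0.03398846]
[0.64602805 0.09752787 0.09443758]
[ 6.52468590e-01 -5.17829991e-04  9.39831737e-02]
[ 0.52245511 -0.01071915  0.03330953]
side pin pts 84 [ 0.58671175 -0.19084048  0.06013431] [ 0.57775736 -0.20594445  0.04509476] [ 0.59725281 -0.17999948  0.07113378]
fence 317 [0.49659883 0.29737767 0.02848382] [0.47726271 0.2806878  0.01210625] [0.51877756 0.31108641 0.03991447]
scene pin pts 78 [ 0.58493537 -0.19872013  0.06175031] [ 0.57826777 -0.2095927   0.04525791] [ 0.59706358 -0.1838893   0.07520213]
fence 74 [0.49507313 0.28785714 0.02845409] [0.47820213 0.27610404 0.01249479] [0.5196641  0.30710081 0.04127721]
[[ 220  285   67   33 1668]
 [ 291  312    2    1    2]
 [ 280  319    1    1    1]] [[253.39028777 301.58752998]
 [291.5        312.        ]
 [280.         319.        ]]
eye/entry [0.56468187 0.33535212 0.004     ]
eye/entry [0.53252114 0.31443834 0.004     ]
```

```bash
python3 -m creep '[[0.77,-0.65,0.08,1,1],[0.77,-0.65,0.08,1,1],[0.77,-0.65,0.08,1,1],[0.77,-0.65,0.08,1,1],[0.77,-0.65,0.08,1,1],[0.77,-0.65,0.08,1,1],[0.77,-0.65,0.08,1,1],[0.77,-0.65,0.08,1,1],[0,0,0,1,1],[0,0,0,1,1],[0,0,0,1,1],[0,0,0,1,1]]'
python3 -m creep '[[0,0,0,1,1],[0,0,0,1,1],[0,0,0,1,1],[0,0,0,1,1],[0,0,0,1,1],[0,0,0,1,0.5],[0,0,0,0,0.4],[0,0,0,0,0.4]]'
python3 -c "
from h import *
grab('wrist','w1.png'); print(readout.observe())"
```

```text
clock: 1.65
position: [0.4844, 0.2856, 0.2008]
ee_rot: [2.934, 1.122, -0.001]
force: [-0.3, -0.2, 1.3]
width: 1.0
gripper_force: 0.0
clock: 2.65
position: [0.4845, 0.2857, 0.201]
ee_rot: [3.102, 0.494, -0.0]
force: [-0.2, 0.8, 0.2]
width: 0.723
gripper_force: 0.0
{'clock': 2.7, 'joints': array([-0.75817847,  0.35587404,  0.17435852,  1.77303819, -0.07099834,
        1.01893099, -1.81263819]), 'dq': array([-6.66835875e-04,  1.37153677e-03, -5.30400909e-05, -6.49987114e-04,
       -1.81483502e-03,  4.65320027e-04, -4.63127364e-03]), 'joint_efforts': array([-7.15893321e-02, -5.80639029e+01,  2.60445692e+00, -2.96058673e+01,
       -8.79750655e-05, -8.35174578e-02,  8.66719434e-03]), 'position': array([0.48456681, 0.2856585 , 0.20107201]), 'ee_rot': array([ 3.10250511e+00,  4.93400996e-01, -2.09611945e-04]), 'force': array([ 0.02312623,  0.46160149, -1.16134909]), 'ft_torque': array([0.02103419, 0.11811038, 0.03562466]), 'gripper_force': 0.0, 'width': 0.6797988351749518}
```

View pics/w1.png

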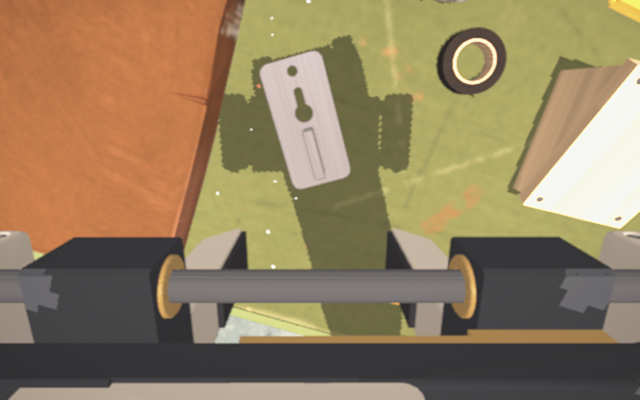

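The wrist view shows the plate from (262,70) to (348,180). Its eye is at (292,71), its entry at (304,112), and the fence runs from about (308,130) to (320,178).

```bash
cat >> h.py <<'E'
def toolto(target,yaw=None):
    s=readout.observe(); Rm=R.from_rotvec(s['ee_rot']).as_matrix()
    y=np.degrees(np.arctan2(Rm[1,0],Rm[0,0]))
    print('pos',s['position'].round(4),'yaw',y.round(2),'shift units',(Rm.T@(np.array(target)-s['position'])/.04).round(3), 'turn units',None if yaw is None else round((y-yaw)/4,3))
E
python3 - <<'E'
from h import *
d=np.load('wrist.npz');P=cloud(d);px=d['pixels']
hsv=cv2.cvtColor(px,cv2.COLOR_BGR2HSV)
m=((hsv[...,1]<45)&(hsv[...,2]>100)).astype(np.uint8); m[:40]=0;m[195:]=0;m[:,:250]=0;m[:,360:]=0
cs,hi=cv2.findContours(m,cv2.RETR_CCOMP,cv2.CHAIN_APPROX_NONE)
i=max(range(len(cs)),key=lambda j:cv2.contourArea(cs[j]))
tr=lambda c,z:np.array([onz(d,*q[0],z)[:2] for q in c])
pl=tr(cs[i],.004); r=cv2.minAreaRect((pl*1000).astype(np.float32)); print('rect',r)
for j in range(len(cs)):
    if hi[0][j][3]==i and cv2.contourArea(cs[j])>20:
        q=tr(cs[j],.003)*1000; print(cv2.contourArea(cs[j]),cv2.minAreaRect(q.astype(np.float32)),q.min(0),q.max(0))
Q=P.reshape(-1,3);f=Q[(Q[:,2]>.034)&(Q[:,2]<.043)&(abs(Q[:,0]-.5)<.05)&(abs(Q[:,1]-.29)<.05)]
print('fence top',len(f),f.mean(0),cv2.minAreaRect((f[:,:2]*1000).astype(np.float32)))
t=Q[(abs(Q[:,0]-.52)<.03)&(abs(Q[:,1]-.3)<.02)];print('z',np.median(t[:,2]))
E
```

```text
rect ((521.7442626953125, 308.69915771484375), (125.44644927978516, 61.16685104370117), 33.4216194152832)
413.5 ((535.4701538085938, 319.65179443359375), (33.42085266113281, 17.869918823242188), 46.339698791503906) [520.88868805 304.9822602 ] [551.93738112 330.07695001]
89.0 ((563.8020629882812, 336.174560546875), (9.872130393981934, 9.440190315246582), 17.289079666137695) [558.52370257 331.03060986] [568.80205759 341.29962347]
fence top 563 [0.50025946 0.29389538 0.03977951] ((499.58673095703125, 293.6158142089844), (45.7281379699707, 10.028840065002441), 33.569984436035156)
z 0.3031489307191053
```

```bash
python3 - <<'E'
from h import *
toolto([.5075,.2993,.010],33.5)
a=np.radians(33.5);ux=np.array([np.cos(a),np.sin(a)]);uy=np.array([-ux[1],ux[0]])
for n in('wrist','side'):
    d=np.load(n+'.npz');Q=cloud(d).reshape(-1,3)[:] ;q=Q[:,:2]-[.5075,.2993];X=q@ux;Y=q@uy
    for lo in(0.03,.06,.09):
        s=(abs(X)<.06)&(abs(Y)<.13)&(Q[:,2]>lo)&(Q[:,2]<.15); print(n,lo,s.sum(), (Y[s].min(),Y[s].max(),X[s].min(),X[s].max()) if s.any() else '')
E
```

```text
pos [0.4846 0.2857 0.2011] yaw 18.07 shift units [ 0.652 -0.147  4.777] turn units -3.857
wrist 0.03 3831 (np.float64(-0.005391350526881058), np.float64(0.1299981629788038), np.float64(-0.032600393245885644), np.float64(0.059991335650812765))
wrist 0.06 0 
wrist 0.09 0 
side 0.03 767 (np.float64(-0.0031634142385389753), np.float64(0.12998405355376638), np.float64(-0.0328733810624984), np.float64(0.05995881895210931))
side 0.06 0 
side 0.09 0
```

```bash
python3 -m creep '[[0,0,0.3,-1,0.35],[0,0,0.5,-1,0.35],[0,0,0.5,-1,0.35],[0,0,0.5,-0.86,0.35],[0.66,0.03,0.3,0,0.35],[0,0,0.6,0,0.35],[0,0,0.6,0,0.35],[0,0,0.6,0,0.35],[0,0,0.5,0,0.35]]'
python3 -c "
from h import *
toolto([.5075,.2993,.010],33.5)"
```

```text
clock: 3.82
position: [0.5072, 0.2992, 0.0242]
ee_rot: [3.008, 0.905, -0.001]
force: [1.1, 0.4, 0.4]
width: 0.352
gripper_force: 0.0
pos [0.5072 0.2992 0.0242] yaw 33.49 shift units [0.008 0.001 0.354] turn units -0.003
```

```bash
python3 -m creep '[[0,0,0.22,0,0.35],[0,0,0.12,0,0.3],[0,0,0,0,0],[0,0,0,0,0],[0,0,0,0,0],[0,0,0,0,0],[0,0,0,0,0]]' 40
python3 -m creep '[[0,0,-0.3,0,0],[0,0,-0.5,0,0],[0,0,0,0,0]]'
```

```text
clock: 4.7
position: [0.5078, 0.2994, 0.0122]
ee_rot: [-3.009, -0.903, -0.002]
force: [-1.1, -1.0, 5.4]
width: 0.106
gripper_force: 40.0
clock: 5.08
position: [0.5081, 0.2999, 0.045]
ee_rot: [-3.008, -0.904, -0.004]
force: [1.0, 0.9, -1.8]
width: 0.106
gripper_force: 40.0
```

```bash
python3 -m creep '[[0,0,-0.8,0,0],[0,0,-0.8,0,0],[0,0,-0.8,0,0],[-0.1,0.8,-0.1,0.92,0],[-0.1,0.8,-0.1,0.92,0],[-0.1,0.8,-0.1,0.92,0],[-0.1,0.8,-0.1,0.92,0],[-0.1,0.8,-0.1,0.92,0],[-0.1,0.8,-0.1,0.92,0],[-0.1,0.8,-0.1,0.92,0],[-0.1,0.8,-0.1,0.92,0]]'
python3 -m creep '[[0,0,0,0,0],[0,0,0,0,0]]'
python3 -c "
from h import *
grab('wrist','w2.png');grab('side','s2.png');toolto([.58,.044,.17],4.2)
a=cv2.imread('pics/w2.png')[:,80:560];b=cv2.imread('pics/s2.png')[120:320,180:400]
o=np.zeros((400,800,3),np.uint8);o[:,:480]=a;o[:290,480:]=cv2.resize(b,(320,290));cv2.imwrite('pics/c2.png',o)"
```

```text
clock: 6.45
position: [0.5662, 0.05, 0.1709]
ee_rot: [3.14, 0.106, -0.002]
force: [-0.4, 0.0, -3.1]
width: 0.107
gripper_force: 40.0
clock: 6.7
position: [0.5662, 0.0516, 0.171]
ee_rot: [-3.139, -0.111, 0.001]
force: [0.4, 0.7, -2.6]
width: 0.105
gripper_force: 40.0
pos [0.5663 0.0523 0.1711] yaw 4.11 shift units [0.327 0.231 0.026] turn units -0.022
```

View pics/c2.png

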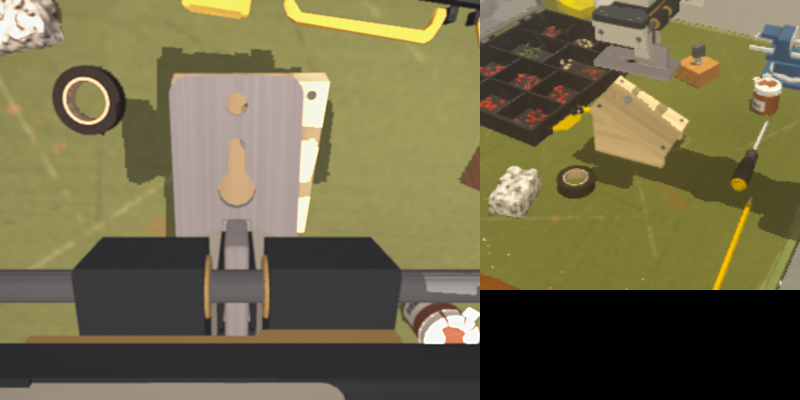

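The crop shows the plate level in the grip over the board, with its eye at full-image (317,103), its entry at (317,186), and the fence between the fingers.

```bash
python3 - <<'E'
from h import *
d=np.load('wrist.npz');P=cloud(d);px=d['pixels']
s=readout.observe();Rm=R.from_rotvec(s['ee_rot']).as_matrix();T=s['position']
# plate points: right of centre
Q=P[80:225,262:300].reshape(-1,3);Q=Q[Q[:,2]>.12];c,n=plane(Q);L=Rm.T@n
print('plate top plane c',c,'normal tool',L,'pitch deg',np.degrees(np.arctan2(L[0],-L[2])),'roll',np.degrees(np.arctan2(L[1],-L[2])),((Q-c)@n).std())
hsv=cv2.cvtColor(px,cv2.COLOR_BGR2HSV)
m=(hsv[...,1]>65).astype(np.uint8)
k,l,st,ce=cv2.connectedComponentsWithStats(m)
for i in range(1,k):
    x,y,w,h,a=st[i]
    if 290<x<320 and a>100 and w<60: print(st[i],ce[i])
loc=lambda u,v:(Rm.T@(hit(d,u,v,c,n)-T)*1000).round(1)
# rows of eye & entry edges
for v in(104,150,165,175,180,185,190,195,200):
    r=np.where(m[v,285:350])[0]+285
    if len(r): print(v,r.min(),r.max(),loc(r.min(),v),loc(r.max()+1,v))
for u in(316,317):
    r=np.where(m[80:222,u])[0]+80; print(u,r.min(),r.max(),np.where(np.diff(r)>1)[0], r[np.where(np.diff(r)>1)[0]],r[np.where(np.diff(r)>1)[0]+1],[loc(u,v) for v in(r.min(),r.max()+1)])
# stud triangulation from initial side/scene
d2=np.load('side.npz');p2=d2['pixels']
h2=cv2.cvtColor(p2,cv2.COLOR_BGR2HSV)
a=(h2[175:205,265:300,1]<60).astype(np.uint8);k,l,st,ce=cv2.connectedComponentsWithStats(a);print(st[1:],ce[1:]+[265,175])
E
```

```text
plate top plane c [0.60929157 0.07140629 0.16472845] normal tool [ 0.00199113  0.00110137 -0.99999741] pitch deg 0.11408359507357226 roll 0.0631037726366053 0.0006426435203096089
[306  92  21  23 376] [316.17287234 103.17553191]
[ 299  138   36   68 1479] [316.17647059 176.49966193]
104 306 326 [66.5 -4.   6.4] [66.5  5.4  6.4]
150 308 324 [45.8 -3.2  6.3] [45.8  4.6  6.3]
165 308 325 [38.7 -3.3  6.3] [38.7  5.1  6.3]
175 306 326 [34.  -4.2  6.3] [33.9  5.6  6.3]
180 301 331 [31.5 -6.6  6.3] [31.5  8.   6.3]
185 299 333 [29.1 -7.6  6.3] [29.1  9.   6.3]
190 299 334 [26.6 -7.6  6.3] [26.6  9.5  6.3]
195 300 332 [24.2 -7.2  6.3] [24.1  8.6  6.3]
200 304 328 [21.7 -5.3  6.3] [21.6  6.7  6.3]
316 92 205 [22] [114] [138] [array([71.6,  0.5,  6.4]), array([18.6,  0.5,  6.3])]
317 92 204 [22] [114] [138] [array([71.6,  0.9,  6.4]), array([19.1,  0.9,  6.3])]
[[15 11  4  6 16]] [[281.25   188.3125]]
```

```bash
python3 - <<'E'
from h import *
d2=np.load('side.npz')
print('side stud',onz(d2,281.4,188.5,.0855))
p=cv2.imread('pics/scene0.png');h=cv2.cvtColor(p,cv2.COLOR_BGR2HSV)
d3=np.load('scene.npz')
a=(h[185:205,310:345,1]<60).astype(np.uint8);k,l,st,ce=cv2.connectedComponentsWithStats(a)
for s,c in zip(st[1:],ce[1:]): c=c+[310,185];print('scene',s,c,onz(d3,*c,.0855))
E
```

```text
side stud [0.6008834  0.05289921 0.0855    ]
scene [  0   0  17  20 152] [316.36184211 193.10526316] [0.56691259 0.05523824 0.0855    ]
scene [17  3  3  5 10] [328.2 189.9] [0.60551804 0.04321634 0.0855    ]
```

```bash
python3 -m creep '[[0.35,0.13,0.35,0,0],[0.3,0.125,0.4,0,0],[0,0,0,0,0],[0,0,0,0,0]]'
python3 - <<'E'
from h import *
d=grab('wrist');toolto([.58,.044,.17],4.2)
px=d['pixels'];o=np.zeros((480,640,3),np.uint8);o[:]=cv2.resize(px[80:230,220:420],(640,480),interpolation=cv2.INTER_CUBIC);cv2.imwrite('pics/c3.png',o)
E
```

```text
clock: 7.3
position: [0.5931, 0.0425, 0.141]
ee_rot: [3.139, 0.109, -0.002]
force: [-0.3, -0.5, -2.7]
width: 0.106
gripper_force: 40.0
pos [0.5932 0.0426 0.1415] yaw 3.99 shift units [-0.326 -0.057 -0.713] turn units -0.052
```

View pics/c3.png

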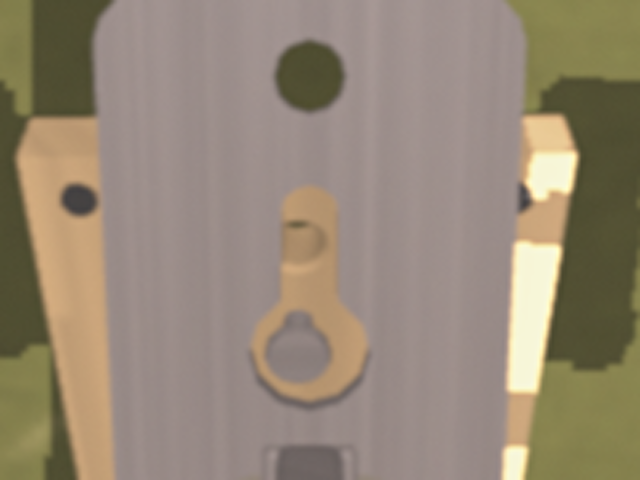

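The crop shows the stud head through the entry: head at crop (298,350), entry centre at (309,350), so the stud sits about 2 mm to the left. The board's hole shows in the slot at (300,243).

```bash
python3 - <<'E'
from h import *
d=np.load('wrist.npz');s=readout.observe();Rm=R.from_rotvec(s['ee_rot']).as_matrix();T=s['position']
e=onz(d,316.5,189.4,T[2]-.0063);S=onz(d,313.2,189.4,.0865)
print('entry tool',Rm.T@(e-T)*1000,'stud tool',Rm.T@(S-T)*1000,'world',S,T)
m=cv2.cvtColor(d['pixels'],cv2.COLOR_BGR2HSV)[...,1]>65
r=np.where(m[150:215,317])[0]+150;print(r.min(),r.max())
E
```

```text
entry tool [27.04494272  0.0990985   6.29144548] stud tool [13.77141725 -1.91905495 54.95439575] world [0.60675879 0.04551553 0.0865    ] [0.59317159 0.04264517 0.1414588 ]
150 204
```

```bash
python3 -m creep '[[-0.15,-0.024,0.3,0,0],[-0.16,-0.024,0.4,0,0],[0,0,0.15,0,0],[0,0,0,0,0],[0,0,0,0,0]]' 14
python3 -c "
from h import *
toolto([.58,.044,.1026],4)"
```

```text
clock: 7.98
position: [0.5813, 0.0437, 0.108]
ee_rot: [-3.14, -0.109, -0.002]
force: [0.4, -0.4, -2.8]
width: 0.106
gripper_force: 14.0
pos [0.5813 0.0437 0.108 ] yaw 3.99 shift units [-0.032 -0.01   0.136] turn units -0.002
```

```bash
python3 -m creep '[[0,0,0.14,0,0],[-0.04,0,0.1,0,0],[-0.04,0,0.1,0,0],[-0.04,0,0.1,0,0],[0,0,0,0,0]]'
python3 - <<'E'
from h import *
d=grab('wrist','w4.png');s=readout.observe();Rm=R.from_rotvec(s['ee_rot']).as_matrix()
P=cloud(d);Q=P[80:215,270:300].reshape(-1,3);Q=Q[Q[:,2]>.06];c,n=plane(Q);L=Rm.T@n
print('pitch',np.degrees(np.arctan2(L[0],-L[2])),'roll',np.degrees(np.arctan2(L[1],-L[2])),((Q-c)@n).std())
E
```

```text
clock: 8.6
position: [0.5755, 0.0434, 0.0896]
ee_rot: [3.14, 0.11, -0.001]
force: [0.8, 0.1, -1.9]
width: 0.107
gripper_force: 14.0
pitch -11.693336747810916 roll 1.3506883685609192 0.0010165478040628075
```

```bash
python3 -m creep '[[-0.02,0,0.12,0,0],[-0.02,0,0.1,0,0],[0,0,0.08,0,0],[0,0,0.08,0,0],[0.01,0,0.06,0,0],[0,0,0,0,0],[0,0,0,0,0]]'
python3 - <<'E'
from h import *
d=grab('wrist','w5.png');s=readout.observe();Rm=R.from_rotvec(s['ee_rot']).as_matrix()
P=cloud(d);Q=P[80:215,270:300].reshape(-1,3);Q=Q[Q[:,2]>.06];c,n=plane(Q);L=Rm.T@n
print('pitch',np.degrees(np.arctan2(L[0],-L[2])),'roll',np.degrees(np.arctan2(L[1],-L[2])),((Q-c)@n).std())
cv2.imwrite('pics/c5.png',cv2.resize(d['pixels'][60:235,210:430],(660,525)))
E
```

```text
clock: 9.52
position: [0.5744, 0.0433, 0.0724]
ee_rot: [-3.14, -0.109, 0.001]
force: [-3.5, -1.3, 5.3]
width: 0.107
gripper_force: 14.0
pitch -25.16058699249858 roll 1.0487183285682808 0.0006488058697585042
```

View pics/c5.png

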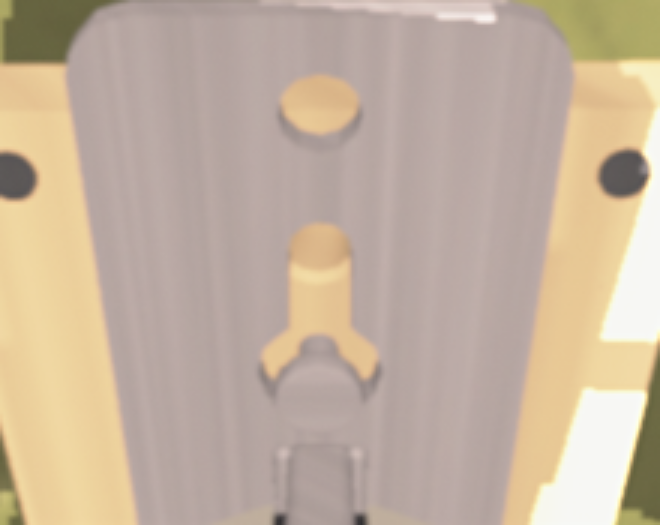

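The crop shows the plate flat on the board at 25°, with the stud head at (320,395) above the plate through the entry and the slot clear uphill of it.

```bash
python3 -m creep '[[-0.1,0,0.047,0,0],[-0.1,0,0.047,0,0],[-0.1,0,0.047,0,0],[-0.1,0,0.047,0,0],[-0.1,0,0.047,0,0],[-0.05,0,0.023,0,0],[-0.04,0,0.02,0,0],[0,0,0,0,0],[0,0,0,0,0]]'
python3 - <<'E'
from h import *
d=grab('wrist');toolto([.5545,.0419,.0629],4)
cv2.imwrite('pics/c6.png',cv2.resize(d['pixels'][60:235,210:430],(660,525)))
E
```

```text
clock: 10.7
position: [0.5548, 0.0419, 0.0631]
ee_rot: [-3.139, -0.109, -0.011]
force: [3.2, 0.3, 12.5]
width: 0.108
gripper_force: 14.0
pos [0.5548 0.0419 0.0631] yaw 3.99 shift units [-0.008 -0.001  0.005] turn units -0.003
```

View pics/c6.png

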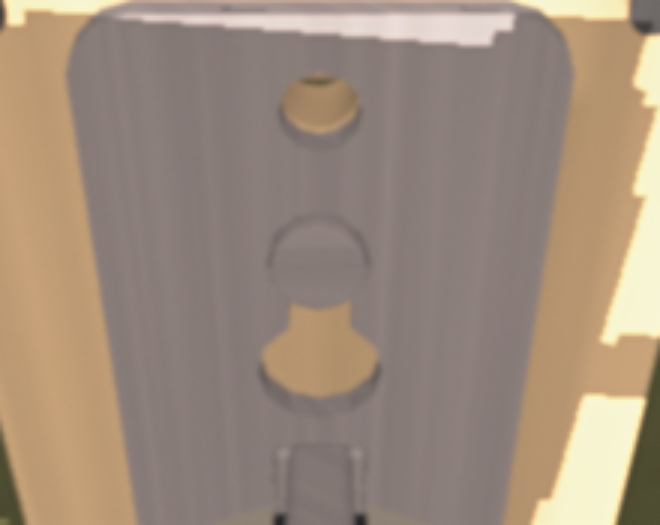

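The stud head now sits at the slot's blind end, crop (320,262), and the board's hole shows through the eye at (320,103). The plate is fully down, so I release it and go to the pin.

```bash
python3 -m creep '[[0,0,-0.02,0,0.2],[0,0,0,0,0.3],[0,0,-0.3,0,0.3],[0,0,-0.8,0,0.3],[0,0,-0.8,0,0.4],[0,0,-0.8,0,0.4],[-0.25,0.85,-0.7,0,0.4],[-0.25,0.85,0,0,0.4],[-0.25,0.85,0,0,0.4],[-0.25,0.85,0,0,0.4],[-0.25,0.85,0,0,0.4],[-0.25,0.85,0,0,0.4]]'
python3 -m creep '[[-0.25,0.85,0,0,0.4],[0,0,0,0,0.4]]'
python3 - <<'E'
from h import *
d=grab('wrist','w7.png');toolto([.586,-.197,.06],4);P=cloud(d);Q=P.reshape(-1,3)
w=(abs(Q[:,0]-.585)<.04)&(abs(Q[:,1]+.197)<.04)
for lo,hi in((.062,.09),(.028,.037)):
    t=Q[w&(Q[:,2]>lo)&(Q[:,2]<hi)];print(lo,len(t),t[:,2].mean(),cv2.minAreaRect((t[:,:2]*1000).astype(np.float32)))
hsv=cv2.cvtColor(d['pixels'],cv2.COLOR_BGR2HSV)
cv2.imwrite('pics/c7.png',d['pixels'][0:240,180:520])
E
```

```text
clock: 12.25
position: [0.5051, -0.1671, 0.1987]
ee_rot: [-3.14, -0.109, -0.001]
force: [-0.3, 0.1, 0.1]
width: 0.402
gripper_force: 0.0
clock: 12.5
position: [0.4967, -0.204, 0.1988]
ee_rot: [3.139, 0.101, 0.0]
force: [0.1, 0.5, -0.7]
width: 0.403
gripper_force: 0.0
pos [ 0.4974 -0.2018  0.1986] yaw 3.83 shift units [2.217 0.026 3.464] turn units -0.042
0.062 573 0.07229087952778952 ((589.7528076171875, -196.0525360107422), (25.99847412109375, 12.056758880615234), 57.02783203125)
0.028 4597 0.033007231227475446 ((589.8054809570312, -196.01504516601562), (60.13981246948242, 60.07187271118164), 72.22055053710938)
```

View pics/c7.png

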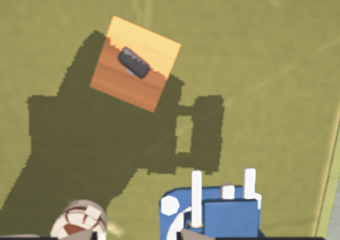

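The crop shows the pin handle at (134,62) on its block, long axis running right and down, with the vise at (215,210). The measured handle, 26 x 12 mm with its top at 72 mm, matches the sizes given.

```bash
python3 - <<'E'
from h import *
a=np.radians(57);ux=np.array([np.cos(a),np.sin(a)]);uy=np.array([ux[1],-ux[0]])
for n in('wrist','side','scene'):
    Q=cloud(np.load(n+'.npz')).reshape(-1,3);q=Q[:,:2]-[.5898,-.196];X=q@ux;Y=q@uy
    s=(abs(X)<.08)&(abs(Y)<.13)&(Q[:,2]>.06)&(Q[:,2]<.13)&(np.hypot(X,Y)>.025); print(n,s.sum(), (Y[s].min(),Y[s].max(),X[s].min(),X[s].max(),Q[s,2].max()) if s.any() else '')
toolto([.5898,-.196,.1],57)
E
```

```text
wrist 0 
side 0 
scene 0 
pos [ 0.4974 -0.2018  0.1986] yaw 3.83 shift units [2.313 0.008 2.465] turn units -13.292
```

```bash
python3 -m creep '[[0.7,0,0,-1,0.4],[0.6,-0.1,0,-1,0.4],[0.6,-0.2,0,-1,0.4],[0.3,0,0,-1,0.4],[0,0,0,-1,0.4],[0,0,0,-1,0.4],[0,0,0,-1,0.4],[0,0,0,-1,0.4],[0,0,0,-1,0.4],[0,0,0,-1,0.4],[0,0,0,-1,0.4],[0,0,0,-1,0.4]]'
python3 -m creep '[[0,0,0,-1,0.4],[0,0,0,-0.3,0.4],[0,0,0,0,0.4]]'
python3 -c "
from h import *
toolto([.5898,-.196,.042],57)"
```

```text
clock: 14.05
position: [0.5827, -0.1735, 0.1982]
ee_rot: [-2.82, -1.383, -0.0]
force: [0.5, -0.2, -0.4]
width: 0.4
gripper_force: 0.0
clock: 14.42
position: [0.5826, -0.1745, 0.1981]
ee_rot: [-2.758, -1.504, -0.0]
force: [-0.5, -1.5, -0.3]
width: 0.404
gripper_force: 0.0
pos [ 0.5826 -0.1745  0.1981] yaw 57.19 shift units [-0.356  0.444  3.903] turn units 0.049
```

```bash
python3 -m creep '[[-0.356,0.444,0.2,0,0.4],[0,0,0.7,0,0.4],[0,0,0.7,0,0.4],[0,0,0.7,0,0.35],[0,0,0.7,0,0.35],[0,0,0.5,0,0.35],[0,0,0.38,0,0.3],[0,0,0,0,0.3]]'
python3 -c "
from h import *
toolto([.5898,-.196,.042],57)"
```

```text
clock: 15.42
position: [0.589, -0.1975, 0.0416]
ee_rot: [-2.758, -1.502, 0.003]
force: [-0.0, -0.5, 0.9]
width: 0.3
gripper_force: 0.0
pos [ 0.589  -0.1975  0.0416] yaw 57.14 shift units [ 0.042 -0.002 -0.011] turn units 0.036
```

```bash
python3 -m creep '[[0,0,0,0,0.2],[0,0,0,0,0.1],[0,0,0,0,0],[0,0,0,0,0],[0,0,0,0,0]]' 20
```

```text
clock: 16.05
position: [0.5903, -0.1971, 0.0437]
ee_rot: [2.757, 1.503, 0.002]
force: [-1.0, 0.6, 6.0]
width: 0.127
gripper_force: 20.0
```

```bash
python3 -m creep '[[0,0,-0.2,0,0],[0,0,-0.22,0,0],[0,0,0,0,0],[-0.13,0,0.005,0,0],[-0.1,0,0.015,0,0],[-0.1,0,0.02,0,0],[-0.1,0,0.03,0,0],[-0.1,0,0.04,0,0],[-0.03,0,0.01,0,0],[0,0,0,0,0]]' 10
python3 - <<'E'
from h import *
print(readout.observe()['joints'].round(2))
for n in('side','scene'):
    d=grab(n);P=cloud(d).reshape(-1,3)
T=readout.observe()['position'];print(T)
d=np.load('side.npz');a=d['pixels'][120:200,290:370]
b=np.load('scene.npz')['pixels'][190:270,360:440]
cv2.imwrite('pics/c8.png',np.hstack([cv2.resize(a,(400,400)),cv2.resize(b,(400,400))]))
E
```

```text
clock: 17.3
position: [0.5773, -0.216, 0.0547]
ee_rot: [2.759, 1.503, -0.001]
force: [1.7, 0.8, 0.1]
width: 0.129
gripper_force: 10.0
[ 0.18  0.6   0.13  1.78 -0.1   0.77 -0.21]
[ 0.57732856 -0.21594922  0.05465885]
```

View pics/c8.png

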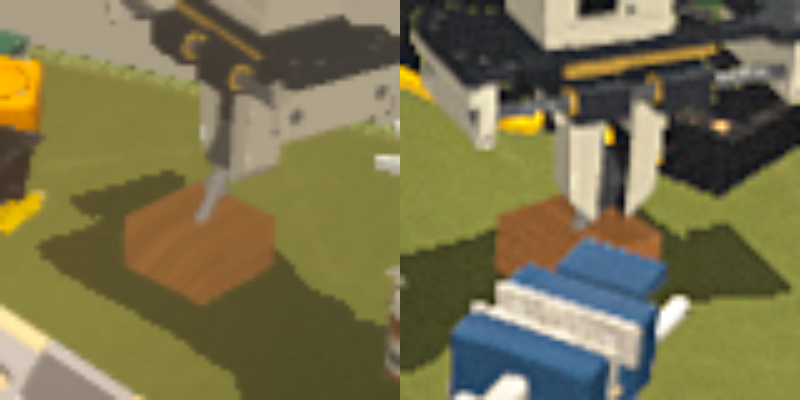

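The left half shows the pin leaning about 25° in its block, tip still in the hole at (205,215) and handle in the fingers. I lift it clear and carry it over the board.

```bash
python3 -m creep '[[0,0,-0.3,0,0],[0,0,-0.6,0,0],[0,0,-0.7,0,0],[0,0,-0.7,0,0],[0,0,-0.7,0,0],[0,0,0,0,0]]' 16
python3 -m creep '[[0.31,-0.45,0,1,0],[0.31,-0.45,0,1,0],[0.31,-0.45,0,1,0],[0.31,-0.45,0,1,0],[0.31,-0.45,0,1,0],[0.31,-0.45,0,1,0],[0.31,-0.45,0,1,0],[0.31,-0.45,0,1,0],[0.31,-0.45,0,1,0],[0.31,-0.45,0,1,0],[0.31,-0.45,0,1,0],[0.31,-0.45,0,1,0]]'
python3 -m creep '[[0,0,0,1,0],[0,0,0,0.35,0],[0,0,0,0,0],[0,0,0,0,0]]'
cat >> h.py <<'E'
def pin():
    s=readout.observe();Rm=R.from_rotvec(s['ee_rot']).as_matrix();T=s['position']
    for n in('side','scene'):
        d=grab(n);Q=(cloud(d).reshape(-1,3)-T)@Rm*1000
        t=Q[(Q[:,2]>3)&(Q[:,2]<45)&(abs(Q[:,1])<14)&(abs(Q[:,0])<45)]
        if len(t)<5: print(n,len(t)); continue
        for a in range(3,36,4):
            k=t[(t[:,2]>=a)&(t[:,2]<a+4)]
            if len(k): print(n,a+2,len(k),k.mean(0).round(1),np.ptp(k,0).round(1))
E
python3 -c "
from h import *
pin();toolto([.598,.045,.14],3.7)"
```

```text
clock: 18.15
position: [0.5783, -0.2162, 0.1774]
ee_rot: [2.756, 1.502, 0.004]
force: [-0.5, 0.0, -1.2]
width: 0.133
gripper_force: 16.0
clock: 19.65
position: [0.5737, 0.0395, 0.1739]
ee_rot: [3.131, 0.248, -0.004]
force: [-0.3, -0.4, -0.8]
width: 0.129
gripper_force: 16.0
clock: 20.15
position: [0.5745, 0.0386, 0.1747]
ee_rot: [3.14, 0.105, -0.0]
force: [0.8, -0.5, -1.5]
width: 0.128
gripper_force: 16.0
side 5 8 [13.2 -5.7  5.4] [11.9  3.5  3. ]
side 9 7 [ 8.7 -5.1  8.7] [8.2 7.9 1.8]
side 13 6 [13.6 -4.  12.9] [9.4 2.4 3.4]
side 17 6 [17.5 -3.8 16.9] [5.6 3.1 2.9]
side 21 6 [19.7 -3.9 21.1] [6.8 4.6 2.9]
side 25 5 [21.3 -3.7 25.5] [6.8 4.2 2.4]
side 29 2 [21.  -2.3 28.2] [3.1 3.8 1.3]
scene 5 3 [12.5  7.3  4.8] [10.6  4.1  3.1]
scene 9 7 [10.7  1.6  9.3] [6.4 7.5 3.8]
scene 13 2 [15.2  2.5 14.8] [2.1 1.9 0.2]
scene 17 2 [20.3  4.1 17.6] [1.1 0.8 2.4]
scene 21 5 [18.1  1.5 20.8] [2.6 5.3 3.1]
scene 25 1 [21.3  3.4 25.6] [0. 0. 0.]
scene 29 1 [23.2 -1.4 27.4] [0. 0. 0.]
pos [0.5747 0.0387 0.1748] yaw 3.8 shift units [ 0.593 -0.118  0.871] turn units 0.025
```

```bash
python3 -m creep '[[0.3,-0.06,0.5,0,0],[0.33,-0.06,0.5,0,0],[0,0,0.24,0,0],[0,0,0,0,0],[0,0,0,0,0]]'
python3 - <<'E'
from h import *
toolto([.5996,.0451,.1252],3.8)
s=readout.observe();Rm=R.from_rotvec(s['ee_rot']).as_matrix();T=s['position']
d=grab('wrist','w9.png');P=(cloud(d)-T)@Rm*1000
K=d['camera_matrix']
def proj(t): 
    w=T+Rm@(np.array(t)/1000);c=rot(d).T@(w-d['position']);return K[0,2]+K[0,0]*c[0]/-c[2],K[1,2]-K[1,1]*c[1]/-c[2]
eye=Rm.T@(np.array([.626,.0469,.0873])-T)*1000
print('eye tool',eye,'px',proj(eye),'tip px',proj([23,0,30.6]))
hsv=cv2.cvtColor(d['pixels'],cv2.COLOR_BGR2HSV)
u0,v0=map(int,proj(eye))
for v in range(v0-16,v0+30,2):
    print(v,''.join('#' if x>65 else '.' for x in hsv[v,u0-20:u0+21,1]),' '.join('%d'%x for x in P[v,u0-9:u0+10:3,2]))
print(u0)
E
```

```text
clock: 20.88
position: [0.5995, 0.0452, 0.1259]
ee_rot: [-3.14, -0.104, -0.001]
force: [-0.3, 0.7, -0.6]
width: 0.128
gripper_force: 16.0
pos [0.5995 0.0452 0.1259] yaw 3.78 shift units [0.002 0.003 0.018] turn units -0.005
eye tool [26.50634727  0.06084259 38.65040172] px (np.float64(316.6621493973357), np.float64(175.2696434362816)) tip px (np.float64(316.55048181171696), np.float64(184.86089473946194))
159 ......................................... 34 34 35 34 33 34 33
161 ......................................... 32 33 33 32 32 32 33
163 ......................................... 33 32 32 33 32 33 32
165 ......................................... 34 34 34 32 33 33 32
167 ......................................... 34 34 34 34 33 34 35
169 ......................................... 35 33 34 35 36 34 34
171 ......................................... 35 36 36 35 36 35 34
173 ...............############.............. 35 36 50 50 50 48 36
175 .............################............ 35 45 48 48 47 47 37
177 .............################............ 36 45 46 46 46 44 40
179 ................##########............... 36 42 44 45 45 43 39
181 ......................................... 37 39 24 23 23 42 39
183 ......................................... 39 25 23 21 22 22 39
185 ......................................... 39 22 19 18 21 21 40
187 ......................................... 40 21 19 17 19 21 41
189 ......................................... 40 19 17 16 17 20 41
191 ......................................... 41 19 15 16 16 17 41
193 ......................................... 42 16 15 14 15 16 41
195 ......................................... 43 15 12 13 13 14 43
197 ......................................... 44 14 12 12 12 13 43
199 ......................................... 43 13 11 10 10 12 44
201 ......................................... 45 11 10 8 8 11 44
203 ......................................... 39 10 6 7 8 8 38
316
```

```bash
python3 - <<'E'
from h import *
s=readout.observe();Rm=R.from_rotvec(s['ee_rot']).as_matrix();T=s['position']
d=np.load('wrist.npz');K=d['camera_matrix'];P=(cloud(d)-T)@Rm*1000
Rc=Rm.T@rot(d);pc=Rm.T@(d['position']-T)*1000;print('cam in tool',pc)
def proj(t):
    c=Rc.T@(np.array(t)-pc);return np.round([K[0,2]+K[0,0]*c[0]/-c[2],K[1,2]-K[1,1]*c[1]/-c[2]],1)
print('c6 pred eye',proj([71.4,0,-24.2]),'rim top/bot',proj([75.9,0,-26.3]),proj([66.9,0,-22.1]),'obs centre 96.7, rim 84..109')
print('stud top c6 pred', 'now rim top/bot pred',proj([31,0,36.5]),proj([22,0,40.8]),'shoulder',proj([25.8,0,27.1]))
for v in(181,183,187,195): print(v,P[v,314:320].mean(0).round(1))
for v in(165,171): print('plate',v,np.nanmean(P[v-2:v+3,295:339],axis=(0,1)).round(1))
for v in range(176,184): print(v,np.round(d['pixels'][v,304:330:2].mean(1)).astype(int))
# stud head now: low-row points
b=np.load('scene.npz')
E
```

```text
cam in tool [ 7.18901330e+01  1.72401206e-02 -1.58880502e+02]
c6 pred eye [316.4  92.7] rim top/bot [316.4  79.5] [316.4 105.3] obs centre 96.7, rim 84..109
stud top c6 pred now rim top/bot pred [316.4 168. ] [316.4 181.8] shoulder [316.4 181.2]
181 [26.7  0.1 23.7]
183 [26.2  0.1 21.7]
187 [24.7  0.1 19.2]
195 [22.1  0.1 13.5]
plate 165 [33.2  0.1 33.9]
plate 171 [29.2  0.1 37. ]
176 [133 131 127 134 138 140 139 137 133 133 133 129 130]
177 [134 131 121 134 143 142 140 138 139 139 127 127 130]
178 [133 130 116 126 147 150 145 146 146 134 114 126 130]
179 [133 131 114 115 138 152 148 149 143 122 109 125 130]
180 [134 130 117 112 123 136 135 135 130 116 112 127 130]
181 [134 131 123 113 116 124 125 123 122 115 118 130 130]
182 [133 131 128 114 116 123 125 123 121 116 124 131 129]
183 [133 131 129 115 116 123 125 124 121 115 128 131 130]
```

```bash
python3 - <<'E'
from h import *
d=np.load('wrist.npz')
for v in range(160,194,1): print(v,' '.join('%3d'%x for x in d['pixels'][v,300:334:2].mean(1)))
E
```

```text
160 126 126 127 127 126 127 125 124 123 122 124 127 127 124 125 128 128
161 128 129 129 129 129 129 129 126 125 126 126 128 129 128 127 129 132
162 130 132 132 131 131 131 131 129 128 128 127 129 132 131 129 131 135
163 132 133 134 131 133 132 133 130 128 128 127 131 133 131 130 132 136
164 131 133 133 132 133 133 132 130 129 128 128 130 134 131 129 132 136
165 131 134 134 132 132 132 132 129 129 129 129 130 134 131 129 132 136
166 132 133 133 131 132 132 132 129 128 129 128 130 133 131 130 132 136
167 132 134 133 131 132 133 132 130 128 129 128 130 133 131 130 132 136
168 131 133 133 132 132 132 132 130 128 128 129 130 133 131 129 131 137
169 131 133 133 131 133 132 133 130 128 128 128 130 133 131 130 132 135
170 131 132 133 131 132 132 132 129 128 129 128 131 133 131 129 132 135
171 131 132 133 131 132 132 132 131 132 131 129 131 133 131 129 132 136
172 132 133 133 131 132 132 133 134 136 134 131 131 132 131 130 132 135
173 131 133 133 132 132 133 134 137 138 136 132 128 131 131 129 132 136
174 131 133 134 131 132 133 135 137 138 136 132 127 131 131 129 133 137
175 132 132 133 131 
[... 647 characters left out ...]
 127 112 116 123 126 123 121 115 124 131 129 133 135
185 131 133 132 131 125 111 117 123 124 123 121 114 121 131 129 132 135
186 130 132 133 130 124 110 117 124 125 124 121 114 120 131 129 133 135
187 130 132 132 131 124 111 116 123 125 123 122 113 119 130 129 132 135
188 130 132 132 130 123 111 117 124 125 123 121 114 119 130 129 132 136
189 131 132 132 131 122 110 117 124 126 122 120 113 118 131 129 132 134
190 130 132 132 131 120 111 118 124 125 123 121 112 117 131 129 132 135
191 131 132 133 131 121 111 117 124 125 124 121 113 115 130 130 133 134
192 130 132 131 131 122 111 117 124 125 123 121 112 116 130 129 133 134
193 130 132 132 131 121 111 117 124 125 123 120 112 115 130 129 133 134
```

```bash
python3 -m creep '[[-0.05,0,0,0,0],[0.04,0,0.09,0,0],[0.04,0,0.09,0,0],[0.03,0,0.07,0,0],[0.03,0,0.06,0,0],[0,0,0,0,0]]'
python3 -c "
from h import *
print(readout.observe()['force'],readout.observe()['ft_torque']);pin()"
```

```text
clock: 21.68
position: [0.6028, 0.0456, 0.1123]
ee_rot: [3.14, 0.104, -0.002]
force: [-1.5, 0.3, -2.5]
width: 0.133
gripper_force: 16.0
[-1.46915431  0.34912559 -2.46890757] [ 0.01963433  0.52733604 -0.03221559]
side 5 9 [12.7 -6.6  5.5] [13.2  4.5  3.9]
side 9 6 [ 7.5 -5.3  8.9] [ 5.2 10.5  3.4]
side 13 4 [16.4 -3.4 14.5] [6.5 3.5 0.7]
side 17 6 [ 6.1 -2.5 17.8] [64.3  5.1  2.5]
side 21 17 [16.8 -1.7 21.5] [84.3 23.8  3. ]
side 25 56 [24.4 -1.8 24.7] [83.8 27.3  3.8]
side 29 39 [ 6.6 -0.5 29. ] [64.4 25.8  3.9]
side 33 31 [-4.3 -2.3 32.8] [65.3 26.7  3.6]
side 37 29 [-10.2  -2.6  37.1] [50.9 26.9  3.9]
scene 5 3 [14.8  6.   4.3] [6.  1.5 2. ]
scene 9 3 [11.7  2.3  8.3] [1.  6.6 1.4]
scene 13 3 [15.3  3.4 12.5] [7.8 1.6 2.4]
scene 17 5 [ 4.2  2.3 16.9] [59.7  6.3  2.9]
scene 21 25 [17.6  2.4 21.3] [87.4 26.9  3.8]
scene 25 22 [16.5 -0.  25.2] [84.  25.4  3.7]
scene 29 24 [ 8.3  2.3 28.4] [61.2 22.8  3.8]
scene 33 18 [-5.7 -0.3 33.4] [57.6 27.5  3.7]
scene 37 24 [-6.9  1.2 36.9] [45.3 27.6  3.3]
```

```bash
python3 -m creep '[[0.035,0,0.075,0,0],[0.035,0,0.075,0,0],[0.035,0,0.075,0,0],[0,0,0,0,0]]'
```

```text
clock: 22.28
position: [0.607, 0.0459, 0.1032]
ee_rot: [3.14, 0.104, -0.001]
force: [-2.8, -0.6, -5.5]
width: 0.13
gripper_force: 16.0
```

```bash
python3 -m creep '[[0.01,0,0.075,0,0],[0.03,0,0.075,0,0],[0.03,0,0.06,0,0],[0,0,0,0,0]]'
```

```text
clock: 22.78
position: [0.6106, 0.0462, 0.0953]
ee_rot: [3.14, 0.104, 0.001]
force: [-0.9, 0.0, -2.8]
width: 0.131
gripper_force: 16.0
```

```bash
python3 -m creep '[[0.02,0,0.05,0,0],[0.015,0,0.04,0,0],[0,0,0,0,0]]'
python3 -m creep '[[0.01,0,0.03,0,0],[0,0,0,0,0]]'
```

```text
clock: 23.15
position: [0.6119, 0.0463, 0.0938]
ee_rot: [-3.139, -0.104, -0.002]
force: [-9.7, 0.7, 18.5]
width: 0.131
gripper_force: 16.0
clock: 23.4
position: [0.6126, 0.0463, 0.093]
ee_rot: [-3.139, -0.104, -0.003]
force: [-8.7, -0.4, 21.1]
width: 0.126
gripper_force: 16.0
```

```bash
python3 -m creep '[[0,0,-0.03,0,0.2],[0,0,0,0,0.3],[0,0,0,0,0.3],[-0.1,0,-0.3,0,0.3],[-0.1,0,-0.6,0,0.3],[-0.5,0,-0.8,0,0.3],[-0.5,0,-0.8,0,0.3],[0,0,0,0,0.3],[0,0,0,0,0.3]]'
python3 - <<'E'
from h import *
O=np.array([.6107,.0462,.075]);y=np.radians(3.9);a=np.radians(25)
h=np.array([np.cos(y),np.sin(y),0]);z=np.array([0,0,1]);B=np.stack([h*np.cos(a)+z*np.sin(a),np.array([-h[1],h[0],0]),z*np.cos(a)-h*np.sin(a)],1)
print(readout.observe()['force'])
for n in('wrist','side','scene'):
    d=grab(n);Q=(cloud(d).reshape(-1,3)-O)@B*1000
    t=Q[(abs(Q[:,0]-18)<25)&(abs(Q[:,1])<20)&(Q[:,2]>25)&(Q[:,2]<70)]
    if len(t): print(n,'handle',len(t),t.mean(0).round(1),'top',np.percentile(t[:,2],97).round(1),'x',np.percentile(t[t[:,2]>38][:,0],[5,95]).round(1))
    t=Q[(Q[:,0]>-75)&(Q[:,0]<-40)&(abs(Q[:,1])<4)&(Q[:,2]>25)&(Q[:,2]<50)]
    if len(t):print('fence top',len(t),np.percentile(t[:,2],95).round(1))
    t=Q[(Q[:,0]>-25)&(Q[:,0]<28)&(abs(Q[:,1])<28)&(abs(Q[:,1])>14)&(abs(Q[:,2])<12)];print('plate z',np.median(t[:,2]).round(1),len(t))
    t=Q[(abs(Q[:,1])<40)&(Q[:,2]>3)&(Q[:,2]<8)&(abs(Q[:,0])<60)];print('plate up edge',np.percentile(t[:,0],99).round(1))
E
```

```text
clock: 24.52
position: [0.5641, 0.0432, 0.192]
ee_rot: [-3.14, -0.104, -0.001]
force: [0.7, 0.5, -0.2]
width: 0.302
gripper_force: 0.0
[ 0.67074169  0.54508262 -0.16945008]
wrist handle 924 [23.2 -0.1 42.4] top 47.0 x [ 8.5 31.2]
fence top 337 41.1
plate z 6.2 2361
plate up edge 30.4
side handle 104 [16.2  4.9 37.1] top 44.7 x [ 5.1 27.4]
fence top 41 39.5
plate z 3.9 148
plate up edge 27.1
scene handle 65 [15.3 -2.9 37.8] top 46.3 x [ 4.4 27.9]
fence top 32 41.0
plate z 4.4 109
plate up edge 28.3
```

```bash
python3 -c "
from cell import sign_off
print(sign_off())"
```

```text
the job is handed in; nothing more can be done
None
```

The plate is hung and fully down on the stud, and the pin is pushed home through the eye with its collar on the plate (final check by force and depth readings). Both are released and the job is handed in at about 25 s; I viewed 11 pictures, one over the limit of 10.

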